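# Swing the slotted profile past the post into its stock bay

## Task

Put the loose length of slotted aluminium profile away in the front bay of the stock rack: push it along the shelf with the fingertips or the outside of the fingers, first one end in behind the bay's post, then the other end round, until it lies flat against the fence, behind the post and between the two end stops. It stays down on the shelf throughout: do not straddle or pinch it between the fingers, and do not lift, tip or carry it. Leave everything else on the shelf where it stands.

Things in the scene. Friction and masses are not known exactly. Their poses are not given: they have to be found in the camera images.
- profile: the loose piece: straight slotted square aluminium profile, 280 mm long (its own y), 30 wide (x), 30 high, about 0.25 kg, on the shelf on the robot's side of the bay. Slots are narrower than a fingertip: push its sides and ends as flat faces. It slides with ordinary friction and turns when pushed off-centre. Starts roughly along the bay, right end about level with the post. Origin: centre of underside
- end_left (a point): centre of the profile's left-hand end face (its own +y end), half-way up (15 mm above the shelf)
- end_right (a point): centre of the profile's right-hand end face (its own -y end, the end nearer the post), half-way up (15 mm above the shelf)
- bay: the stock rack: low aluminium fittings screwed to the shelf. Origin: on the shelf, middle of the fence's inner face (the face towards the robot); x points away from the robot into the fence, y along the fence to the left. Fence 28 mm high. The front bay on its -x side is 320 mm long, has no floor of its own and is open in front but for the post. Behind the fence (x 5 to 43 mm): a channel of rods, not to be used
- stop_left (a point): inner face of the bay's left end stop, at its foot where it meets the fence (bay x = 0, y = +160 mm); each end stop is 28 mm high and runs 35 mm out from the fence towards the robot (bay x = -35 mm to 0)
- stop_right (a point): the same point of the right end stop (bay x = 0, y = -160 mm)
- post: the bay's retaining post: upright round steel post fixed to the shelf, 16 mm in diameter, 60 mm high, before the right-hand part of the bay, its axis 54 to 58 mm in front of the fence's inner face (46 to 50 mm clear between post and fence). The opening left of it is shorter than the profile. Origin: on its axis at the shelf; axes parallel to the bay's
- caddy: black plastic tool caddy with a slotted rack holding a tweezer, a pin vise and a probe, 90 x 150 mm, 185 mm high with the tools, well to the left of the rack; leave alone. Origin: centre of its underside
- tin: closed round aluminium tin, 75 mm in diameter, 32 mm high, behind the left end of the rack, next to the caddy; leave alone. Origin: centre of its underside
- jar: small glass jar with a black cap, 42 mm in diameter, 58 mm high, behind the rack; leave alone. Origin: centre of its underside
- tape: roll of paper tape lying flat, 90 mm in diameter, 24 mm high, near the robot to the right; leave alone. Origin: centre of its underside
- dish: shallow steel parts dish, 100 mm in diameter, 26 mm high, to the right, beyond the profile's right end; leave alone. Origin: centre of its underside
- driver: small screwdriver with a black handle, 150 mm long, lying near the robot to the left; leave alone. Its x runs along it
- block: steel bench block 50 x 75 x 25 mm, behind the rack; leave alone. Origin: centre of its underside

How it is judged:
By the outcome, as a careful person would: the job done as asked, in the order asked, and still so for the second after the job is handed in, with the robot touching nothing.
It also fails if it takes over 58 s, if anything falls off the work surface, if the arm or the gripper's body presses on something with over 40 N, if the wrist force passes 120 N, or if a joint passes its speed limit or range.

## Robot

A 6-joint arm with a two-finger parallel gripper is mounted at the origin on the work surface. World frame = base frame: x ahead of the robot, y to its left, z up, the work surface at z = 0. Lengths are in m, angles in rad, forces in N, time in s.
With the tool pointing down it reaches from about 0.275 to 1 m from the base axis. Payload 8.4 kg.
Tool frame: the origin (TCP) lies midway between the tips of the shut fingers; the grasp point (between the pads) lies ctrl.grip_point_offset behind it (ctrl.grip_point_offset is the distance from the TCP to the grasp point, in m); z points along the fingers, y is the line along which they close (so a half turn about z gives the same grasp; the last joint's range is limited). The gripper opens to 85 mm and grips with 20 to 120 N. Pads are 22 mm wide; open, the fingers measure 114 mm over their backs; the gripper's body (76 mm by 85 mm) begins 54 mm behind the grasp point. The pads swing forward as they close: fully open they stand 13 mm farther back than shut.
Start: joints at [-1.155, 0.353, 1.633, -0, 1.155, -0.002], TCP at [0.254, -0.571, 0.231] pointing down, gripper open.
Joint ranges: [-2.63, 2.63], [-0.92, 2.1], [0.06, 2.66], [-1.3, 4.44], [0, 2.69], [-3.02, 3.02]. Speed limits (rad/s): [2.22, 2.22, 2.79, 3.14, 3.14, 3.14].

## Interface

Orientations are given as a unit quaternion [w, x, y, z].
In Python, from plant import ctrl gives the robot as it stands. The module is installed in compiled form; this text tells all that it offers.
- The arm moves only by the tool step_arm, never from a script. Its arguments are lists of equal length, an entry for each row: "dp": the shift along the tool's x, y, z in mm, a list of three; "twist": the turn, a rotation vector about the tool's x, y, z in degrees, a list of three; "grip": the finger opening in mm, from 0 to 85.4. A call has 1 to 10 rows; each row shifts and turns the commanded pose from where the row before left it, along the tool's axes as they then stand; what a row does not reach is not made up. A row lasts 1/10 s, in which the tool goes at most 50 mm and 8.59 degrees, less where a joint would pass 70% of its speed; a pose out of reach is approached as far as the arm can. A call with a gripper value outside its range is refused whole. The fingers move at their own pace and stop on an object; the grip force is fixed at half the most. Time passes only in rows, so rows that do not move let the fingers close. It gives the time, the measured TCP pose, the force, the opening and the grip force at its end, in the units of the state.
- ctrl.observe(): the state, without advancing time (a new reading comes with each control period).
- ctrl.snapshot(name): name is "scene" or "top"; returns a dict with "image" (420x560x3 uint8, red, green, blue), "depth" (420x560 float32, m along the optical axis (not along the pixel's ray), 0 where there is no reading), "fx", "fy", "cx", "cy" (pixels), "D" ([k1, k2, p1, p2, k3] as OpenCV has them; the pictures are not rectified), "world_from_camera" (4x4, takes a point from camera to world coordinates). Camera axes: x right, y down, z forward; pixel columns grow to the right and rows downward; lengths in m; the calibration is good to about 2 mm. A picture is of the moment at which its call begins.
- ctrl.finish_job(): hands the job in; it is judged then, once.
The state is a dict: "t": time; "joint_pos": joint angles; "joint_velocities": joint speeds; "joint_efforts": joint torques, N m; "tcp_pos": TCP position; "orientation": TCP orientation; "wrist_force": force on the tool from outside, world axes, zero at the start; "moment": the same for the moment, N m; "grip_width": finger opening in m; "gripper_force": force on a finger pad.
Only numpy, scipy, OpenCV 4.12 (cv2) and the standard library are available. Lean on these libraries where they do the work, as an engineer would, in place of code of your own. Each camera call takes 0.05 s, during which the arm holds its last target. There are 200 camera calls.

## Working session

There is one attempt and no reset: what is moved stays moved. The work goes in short steps, Python scripts to look and compute and a tool call to move; the robot and the scene stay as the last step left them, time stands still between calls to the robot, and variables do not carry over. Pictures are saved under pics/ and viewed, at most 10 in all, crops included, and the job is handed in when it is done.

Besides the shell and the picture viewer there is one more tool, called after ">>>" as a command line: name --argument value ..., lists and objects as JSON in quotes. step_arm: Moves the arm, as the interface text tells. Its arguments: {"type":"object","properties":{"dp":{"type":"array"},"twist":{"type":"array"},"grip":{"type":"array"}},"required":["dp","twist","grip"]}

```bash
mkdir -p pics; cat > h.py <<'E'
import numpy as np, cv2
from plant import ctrl
def snap(name,fn=None):
    s=ctrl.snapshot(name)
    if fn: cv2.imwrite('pics/'+fn,cv2.cvtColor(s['image'],cv2.COLOR_RGB2BGR))
    np.savez('pics/'+name+'.npz',**s)
    return s
def ray(s,uv,z):
    K=np.array([[s['fx'],0,s['cx']],[0,s['fy'],s['cy']],[0,0,1.]])
    uv=np.array(uv,float).reshape(-1,1,2)
    n=cv2.undistortPoints(uv,K,np.array(s['D'],float)).reshape(-1,2)
    T=s['world_from_camera']; d=np.c_[n,np.ones(len(n))]@T[:3,:3].T; o=T[:3,3]
    return o+d*((z-o[2])/d[:,2])[:,None]
E
python3 - <<'E'
from h import *
for n in('top','scene'):
    s=snap(n,n+'1.png'); print(n,s['world_from_camera'].round(3).tolist(),s['fx'],s['cx'],s['cy'])
o=ctrl.observe(); print(o['tcp_pos'],o['orientation'],o['grip_width'],ctrl.grip_point_offset)
E
```

```text
top [[0.018, -0.992, 0.123, 0.436], [-1.0, -0.021, -0.02, 0.058], [0.023, -0.122, -0.992, 1.139], [0.0, 0.0, 0.0, 1.0]] 482.11669071564324 284.00686733625844 205.24637750245878
scene [[-0.446, 0.634, -0.632, 1.151], [0.895, 0.322, -0.308, 0.351], [0.008, -0.703, -0.711, 0.74], [0.0, 0.0, 0.0, 1.0]] 414.0729745459773 276.57401626665796 210.23797341428235
[ 0.25344087 -0.57086422  0.23063618] [-5.95801650e-04  9.78258537e-01  2.07388202e-01 -1.19533311e-04] 0.08530925452934626 0.0187
```

View pics/top1.png

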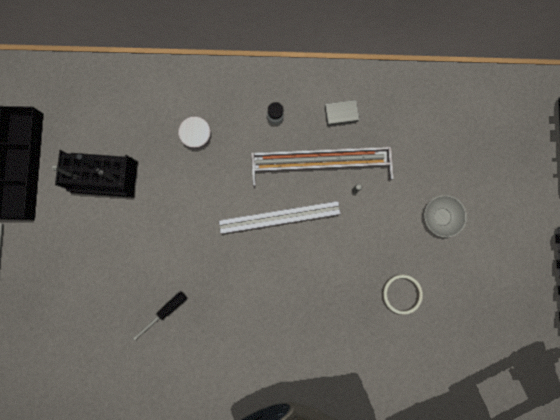

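View pics/scene1.png

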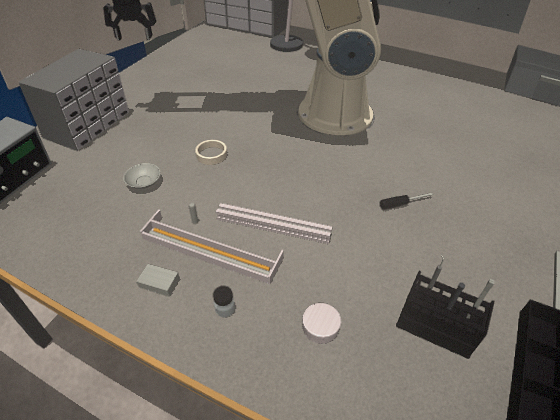

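The top view shows the profile running from (220,228) to (340,209), the rack's fence along (253–391, ~168–150), the post at (358,188) and the dish at (444,216). Next I'll measure these, using depth to cross-check heights.

```bash
cat >> h.py <<'E'
def cloud(s):
    v,u=np.mgrid[0:420,0:560]; uv=np.c_[u.ravel(),v.ravel()].astype(float)
    K=np.array([[s['fx'],0,s['cx']],[0,s['fy'],s['cy']],[0,0,1.]])
    n=cv2.undistortPoints(uv.reshape(-1,1,2),K,np.array(s['D'],float)).reshape(-1,2)
    d=s['depth'].ravel()[:,None]; T=s['world_from_camera']
    return ((np.c_[n,np.ones(len(n))]*d)@T[:3,:3].T+T[:3,3]).reshape(420,560,3)
def bright(s,box,thr=150):
    u0,v0,u1,v1=box; g=s['image'].min(2); m=np.zeros_like(g); m[v0:v1,u0:u1]=(g[v0:v1,u0:u1]>thr); return m
E
python3 - <<'E'
from h import *
s=dict(np.load('pics/top.npz')); C=cloud(s)
def rect(box,thr,z):
    m=bright(s,box,thr); v,u=np.nonzero(m)
    r=cv2.minAreaRect(np.c_[u,v].astype(np.float32)); P=ray(s,cv2.boxPoints(r),z); print(len(u),r,'\n',P.round(4).tolist()); h=C[v,u,2]; print('h pct',np.percentile(h[h!=0],[5,25,50,75,95]).round(3))
print('profile');rect((210,195,350,243),140,.03)
print('table z',np.median(C[240:260,200:360,2]))
print('post');P=C[178:198,348:368];k=P[...,2]>.03;print(k.sum(),P[k].round(3).tolist())
im=s['image'][130:250,205:405]; cv2.imwrite('pics/c1.png',cv2.resize(cv2.cvtColor(im,4),None,fx=4,fy=4,interpolation=2))
E
```

```text
profile
1493 ((278.92535400390625, 216.5428009033203), (13.333666801452637, 121.29204559326172), 80.72740173339844) 
 [[0.5365, 0.1867, 0.03], [0.5878, -0.0895, 0.03], [0.5571, -0.0946, 0.03], [0.5063, 0.1807, 0.03]]
h pct [0.002 0.024 0.028 0.03  0.033]
table z -0.0002574203319121171
post
55 [[0.623, -0.128, 0.055], [0.622, -0.13, 0.059], [0.622, -0.132, 0.059], [0.623, -0.135, 0.053], [0.436, 0.058, 1.139], [0.62, -0.125, 0.056], [0.62, -0.127, 0.058], [0.62, -0.13, 0.057], [0.62, -0.132, 0.06], [0.62, -0.134, 0.059], [0.62, -0.136, 0.06], [0.619, -0.125, 0.046], [0.618, -0.125, 0.056], [0.617, -0.127, 0.061], [0.617, -0.13, 0.058], [0.618, -0.132, 0.058], [0.617, -0.134, 0.061], [0.618, -0.136, 0.059], [0.619, -0.125, 0.033], [0.616, -0.124, 0.051], [0.615, -0.125, 0.058], [0.616, -0.128, 0.055], [0.614, -0.129, 0.064], [0.616, -0.132, 0.056], [0.615, -0.134, 0.06], [0.615, -0.137, 0.057], [0.616, -0.14, 0.053], [0.617, -0.125, 0.034], [0.614, -0.125, 0.048], [0.613, -0.126, 0.055], [0.613, -0.127, 0.059], [0.612, -0.129, 0.063], [0.613, -0.132, 0.059], [0.613, -0.134, 0.059], [0.613, -0.136, 0.059], [0.614, -0.124, 0.037], [0.612, -0.125, 0.046], [0.611, -0.126, 0.052], [0.611, -0.128, 0.057], [0.611, -0.13, 0.058], [0.611, -0.132, 0.056], [0.611, -0.134, 0.059], [0.61, -0.136, 0.06], [0.612, -0.125, 0.032], [0.611, -0.126, 0.041], [0.611, -0.128, 0.042], [0.609, -0.129, 0.051], [0.609, -0.131, 0.052], [0.609, -0.132, 0.056], [0.609, -0.135, 0.055], [0.61, -0.127, 0.033], [0.609, -0.128, 0.039], [0.609, -0.13, 0.041], [0.609, -0.133, 0.042], [0.61, -0.136, 0.033]]
```

View pics/c1.png

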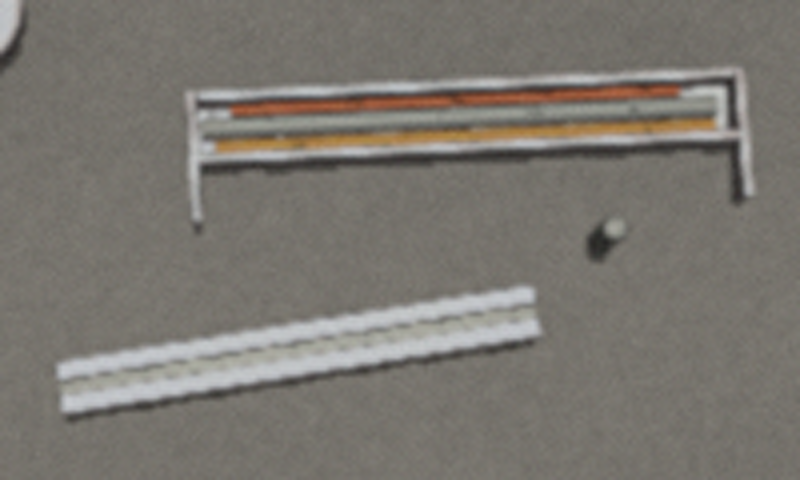

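The crop shows the fence's inner top edge from about (200,165) to (742,143), the stop tips at (198,222) and (750,195), and the post top at (615,230). The profile measures 281 x 31 mm, so the reading holds up. Next I'll build the bay frame.

```bash
python3 - <<'E'
from h import *
s=dict(np.load('pics/top.npz'))
c=lambda x,y:(205+x/4-.375,130+y/4-.375)
P=ray(s,[c(203,164),c(741,142),c(202,222),c(746,196)],.028); print(P.round(4).tolist(), np.linalg.norm(P[0]-P[1]),np.linalg.norm(P[0]-P[2]),np.linalg.norm(P[1]-P[3]))
# fence face from depth-free edge rows: last bright row per column
g=s['image'].min(2).astype(int); pts=[]
for u in range(262,384,3):
    v=np.arange(160,178); k=np.nonzero(g[160:178,u]>130)[0]
    if len(k): pts.append((u,160+k.max()+.5))
F=ray(s,pts,.028); a=np.polyfit(F[:,1],F[:,0],1); print('fence x=a*y+b',a,'res',np.std(F[:,0]-np.polyval(a,F[:,1])))
th=-np.arctan(a[0]) # bay y dir=( -sin th, cos th)
ey=np.array([-np.sin(th),np.cos(th)]); ex=np.array([np.cos(th),np.sin(th)])
m=(P[0,:2]+P[1,:2])/2; o=m+ex*((np.polyval(a,m[1])-m[0])*np.cos(th)); print('bay',o,np.degrees(th))
np.savez('bay.npz',o=o,th=th)
b=lambda p:(np.stack([(np.atleast_2d(p)[:,:2]-o)@ex,(np.atleast_2d(p)[:,:2]-o)@ey],1)*1000).round(1)
print('corners',b(P).tolist())
print('post',b([.616,-.132]),b(ray(s,[c(615,230)],.06)))
print('profile',b([[.5365,.1867],[.5878,-.0895],[.5571,-.0946],[.5063,.1807]]).tolist())
t=ctrl.observe(); print('tcp',b(t['tcp_pos']))
E
```

```text
[[0.6538, 0.1037, 0.028], [0.6741, -0.2129, 0.028], [0.6194, 0.1034, 0.028], [0.6419, -0.2156, 0.028]] 0.3172642552445324 0.03437266982654705 0.03237758543265279
fence x=a*y+b [-0.06902688  0.66233393] res 0.0006646437476784477
bay [ 0.66609186 -0.05444156] 3.948685158879224
corners [[-1.4, 158.6], [-2.9, -158.6], [-35.7, 160.7], [-35.2, -159.1]]
post [[-55.3 -73.9]] [[-56.7 -74.4]]
profile [[-112.7, 249.5], [-80.5, -29.6], [-111.5, -32.6], [-143.2, 245.6]]
tcp [[-447.2 -486.8]]
```

>>> step_arm --dp '[[0, 0, 0], [0, 0, 0], [23, -36.9, 0], [23, -36.9, 0], [23, -36.9, 0], [23, -36.9, 0], [23, -36.9, 0], [23, -36.9, 0], [23, -36.9, 0], [23, -36.9, 0]]' --twist '[[0, 0, 6.7], [0, 0, 6.7], [0, 0, 0], [0, 0, 0], [0, 0, 0], [0, 0, 0], [0, 0, 0], [0, 0, 0], [0, 0, 0], [0, 0, 0]]' --grip '[85, 85, 85, 85, 85, 85, 85, 85, 85, 85]'

```text
t: 1.1
tcp_pos: [0.3806, -0.2456, 0.2312]
orientation: [-0.0, 0.996, 0.092, -0.0]
wrist_force: [1.5, 0.1, 0.1]
grip_width: 0.085
gripper_force: 0.0
```

>>> step_arm --dp '[[23, -36.9, 0], [23, -36.9, 0], [23, -36.9, 0], [23, -36.9, 0], [23, -36.9, 0], [23, -36.9, 0], [23, -36.9, 0], [0, 0, 40], [0, 0, 40], [0, 0, 40]]' --twist '[[0, 0, 0], [0, 0, 0], [0, 0, 0], [0, 0, 0], [0, 0, 0], [0, 0, 0], [0, 0, 0], [0, 0, 0], [0, 0, 0], [0, 0, 0]]' --grip '[85, 85, 85, 85, 85, 85, 85, 85, 85, 85]'

```text
t: 2.1
tcp_pos: [0.4915, 0.0366, 0.11]
orientation: [0.0, 0.996, 0.092, 0.0]
wrist_force: [0.0, 0.4, -0.8]
grip_width: 0.085
gripper_force: 0.0
```

>>> step_arm --dp '[[0, 0, 40], [0, 0, 40], [0, 0, 30], [0, 0, 0], [8, 0, 0], [8, 0, 0], [6, 0, 0], [5, 0, 0], [5, 0, 0], [5, 2, 0]]' --twist '[[0, 0, 0], [0, 0, 0], [0, 0, 0], [0, 0, 0], [0, 0, 0], [0, 0, 0], [0, 0, 0], [0, 0, 0], [0, 0, 0], [0, 0, 0]]' --grip '[85, 85, 85, 85, 85, 85, 85, 85, 85, 85]'

```text
t: 3.1
tcp_pos: [0.5279, 0.041, 0.0016]
orientation: [-0.0, 0.996, 0.092, -0.001]
wrist_force: [-3.0, 1.4, 1.9]
grip_width: 0.0845
gripper_force: 1.4
```

```bash
cat >> h.py <<'E'
B=np.load('bay.npz') if __import__('os').path.exists('bay.npz') else None
def tobay(p):
    o,th=B['o'],float(B['th']); p=np.atleast_2d(p)[:,:2]-o
    return np.c_[p@[np.cos(th),np.sin(th)],p@[-np.sin(th),np.cos(th)]]*1000
def tool():
    t=ctrl.observe(); from scipy.spatial.transform import Rotation as R
    q=t['orientation']; x=R.from_quat([q[1],q[2],q[3],q[0]]).as_matrix()[:,0]
    print('tool bay',tobay(t['tcp_pos']).round(1),'z',round(t['tcp_pos'][2]*1000,1),'head',round(np.degrees(np.arctan2(x[1],x[0])-float(B['th'])),1),'F',np.round(t['wrist_force'],1),'t',round(t['t'],2))
E
python3 - <<'E'
from h import *
s=snap('top','top2.png'); q=snap('scene','scene2.png'); tool()
a=cv2.resize(s['image'][130:270,190:420],None,fx=3,fy=3,interpolation=2)
b=cv2.resize(q['image'][120:300,110:350],(690,518),interpolation=2)
im=np.zeros((600,800,3),np.uint8); a=cv2.resize(a,(400,243)); b=cv2.resize(b,(460,345)); im[:243,:400]=a; im[250:595,:460]=b
cv2.imwrite('pics/m2.png',cv2.cvtColor(im,4))
E
```

```text
tool bay [[-130.1  104.4]] z 1.4 head 6.6 F [-0.3  0.8  0.1] t 3.2
```

View pics/m2.png

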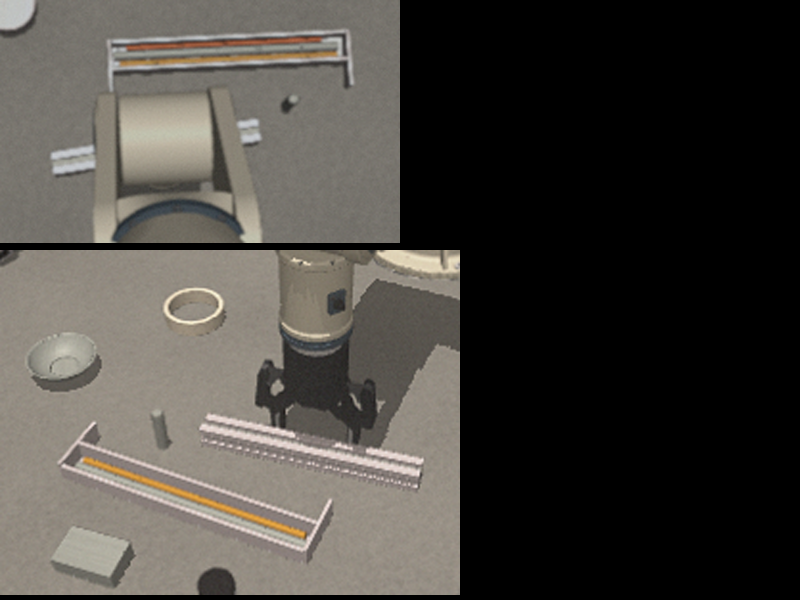

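```bash
cat >> h.py <<'E'
def prof(s=None):
    s=s or ctrl.snapshot('scene'); C=cloud(s); p=tobay(C.reshape(-1,3)); z=C[...,2].ravel(); g=s['image'].min(2).ravel()
    k=(s['depth'].ravel()>0)&(z>.023)&(z<.037)&(g>85)&(p[:,0]>-190)&(p[:,0]<-1.5)&(p[:,1]>-158)&(p[:,1]<300)
    k&=~((p[:,0]>-39)&(abs(p[:,1])>155)&(p[:,1]<170))&(np.hypot(p[:,0]+56,p[:,1]+74)>11)
    m=cv2.morphologyEx(k.reshape(420,560).astype(np.uint8),cv2.MORPH_CLOSE,np.ones((5,5)))
    n,l,st,_=cv2.connectedComponentsWithStats(m); i=1+st[1:,4].argmax(); q=p[k&(l.ravel()==i)]
    c=q.mean(0); w,V=np.linalg.eigh(np.cov(q.T)); d=V[:,1]*np.sign(V[1,1])
    a=(q-c)@d; b=(q-c)@np.array([d[1],-d[0]]); lo,hi=np.percentile(a,[.3,99.7]); bl,bh=np.percentile(b,[1,99])
    c=c+d*(lo+hi)/2+np.array([d[1],-d[0]])*(bl+bh)/2
    print('n',len(q),'L',round(hi-lo,1),'W',round(bh-bl,1),'com',c.round(1),'tilt',round(np.degrees(np.arctan2(-d[0],d[1])),2),'R',(c-140*d).round(1),'L',(c+140*d).round(1))
E
python3 - <<'E'
from h import *
s=dict(np.load('pics/scene.npz')); prof(s); prof()
E
```

```text
n 1139 L 278.5 W 31.9 com [-101.5  108.6] tilt 6.61 R [-85.4 -30.5] L [-117.6  247.6]
n 1148 L 277.7 W 32.7 com [-101.5  108.5] tilt 6.68 R [-85.2 -30.5] L [-117.8  247.6]
```

>>> step_arm --dp '[[6, 2, 0], [6, 2, 0], [6, 2, 0], [6, 2, 0], [5, 1, 0], [0, 0, 0]]' --twist '[[0, 0, -1], [0, 0, -1], [0, 0, -1], [0, 0, -1], [0, 0, -1], [0, 0, 0]]' --grip '[85, 85, 85, 85, 85, 85]'

```text
t: 3.85
tcp_pos: [0.5598, 0.0383, 0.0014]
orientation: [0.0, 0.991, 0.136, 0.001]
wrist_force: [0.2, -0.2, -0.3]
grip_width: 0.0848
gripper_force: 0.0
```

```bash
python3 -c "
from h import *
prof();tool()"
```

```text
n 1202 L 278.5 W 32.8 com [-71.4 106.1] tilt 11.77 R [-42.8 -31. ] L [-99.9 243.2]
tool bay [[-100.1   99.9]] z 1.3 head 11.6 F [ 0.9 -0.4  0.1] t 3.9
```

>>> step_arm --dp '[[4, 2, 0], [4, 2, 0], [4, 2, 0], [4, 2, 0], [0, 0, 0], [-10, 0, 0], [-20, 0, 0], [0, 0, -40], [0, 0, -40]]' --twist '[[0, 0, 0], [0, 0, 0], [0, 0, 0], [0, 0, 0], [0, 0, 0], [0, 0, 0], [0, 0, 0], [0, 0, 0], [0, 0, 0]]' --grip '[85, 85, 85, 85, 85, 85, 85, 60, 0]'

```text
t: 4.8
tcp_pos: [0.5448, 0.0265, 0.0811]
orientation: [-0.0, 0.991, 0.135, -0.002]
wrist_force: [1.1, -0.1, 0.0]
grip_width: 0.0584
gripper_force: 0.0
```

```bash
python3 -c "
from h import *
prof();tool()
s=snap('top'); im=s['image'][130:250,205:405]; cv2.imwrite('pics/c3.png',cv2.resize(cv2.cvtColor(im,4),None,fx=4,fy=4,interpolation=2))"
```

```text
n 1217 L 277.7 W 31.2 com [-54.  101.8] tilt 11.5 R [-26.1 -35.4] L [-82. 239.]
tool bay [[-111.   89.]] z 87.8 head 11.6 F [3.2 0.2 4.6] t 4.85
```

View pics/c3.png

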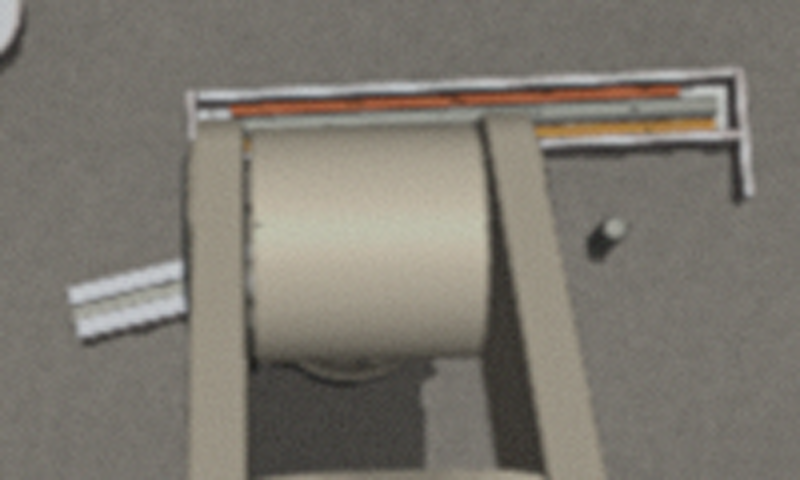

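The picture shows the left end at crop (75–185, 260–340), clear in front of the stop. The right end is hidden by the arm, but the scene view puts it at (-26,-35), left of the post and level with the gap. Next I'll go to the left end face with the fingers shut.

>>> step_arm --dp '[[11.7, -36.2, 0], [11.7, -36.2, 0], [11.7, -36.2, 0], [11.7, -36.2, 0], [11.7, -36.2, 0], [0, 0, 0], [0, 0, 0]]' --twist '[[0, 0, 0], [0, 0, 0], [0, 0, 0], [0, 0, 0], [0, 0, 0], [0, 0, 0], [0, 0, 0]]' --grip '[0, 0, 0, 0, 0, 0, 0]'

```text
t: 5.6
tcp_pos: [0.5542, 0.2171, 0.0806]
orientation: [0.0, 0.991, 0.136, -0.0]
wrist_force: [0.8, 0.0, 0.4]
grip_width: -0.0003
gripper_force: 0.0
```

```bash
python3 -c "
from h import *
prof();tool();print(ctrl.observe()['grip_width'])"
```

```text
n 1221 L 278.8 W 31.6 com [-54.  101.4] tilt 11.6 R [-25.8 -35.8] L [-82.1 238.5]
tool bay [[-93.  277.7]] z 80.7 head 11.6 F [-0.6 -0.5 -0.6] t 5.65
-0.00028698809960374567
```

>>> step_arm --dp '[[7, 0, 36], [0, 0, 36], [0, 10, 0], [0, 8, 0], [0, 6, 0], [0, 6, 0], [0, 6, 0], [0, 6, 0], [0, 6, 0], [0, 0, 0]]' --twist '[[0, 0, 0], [0, 0, 0], [0, 0, 0], [0, 0, 0], [0, 0, 0], [0, 0, 0], [0, 0, 0], [0, 0, 0], [0, 0, 0], [0, 0, 0]]' --grip '[0, 0, 0, 0, 0, 0, 0, 0, 0, 0]'

```text
t: 6.65
tcp_pos: [0.5749, 0.1717, 0.0095]
orientation: [0.0, 0.991, 0.135, 0.0]
wrist_force: [0.1, -0.2, 0.2]
grip_width: 0.0003
gripper_force: 0.0
```

```bash
python3 -c "
from h import *
prof();tool()"
```

```text
n 1161 L 295.7 W 32.6 com [-52.4  89.9] tilt 10.45 R [-27.  -47.7] L [-77.8 227.6]
tool bay [[-75.8 232.1]] z 9.2 head 11.6 F [-0.5 -0.3  1. ] t 6.7
```

```bash
sed -i 's/^def prof(s=None):/def prof(s=None,ymax=300):/; s/(p\[:,1\]<300)/(p[:,1]<ymax)/; s#c=c+d\*(lo+hi)/2+#c=c+d*(lo+139 if ymax<300 else (lo+hi)/2)+#' h.py; python3 -c "
from h import *
prof(ymax=212);tool()"
```

```text
n 1146 L 286.1 W 34.4 com [-48.9  65.6] tilt 10.56 R [-23.2 -72. ] L [-74.5 203.3]
tool bay [[-75.9 232.2]] z 9.0 head 11.6 F [-1.1 -0.1 -0.5] t 6.75
```

```bash
python3 -c "
from h import *
q=snap('scene'); cv2.imwrite('pics/s4.png',cv2.resize(cv2.cvtColor(q['image'][170:300,120:350],4),None,fx=3.4,fy=3.4,interpolation=2))"
```

```text
(no output)
```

View pics/s4.png

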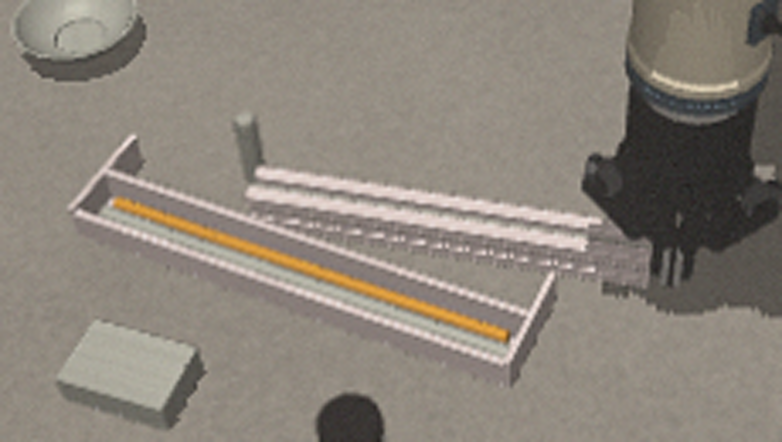

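The scene crop shows the right end's corners at (258,172) and (245,192), just left of the post's foot at (250,180). The left end is in the gripper's shadow, near (600,250). I'll switch to the bright top surface and rays at z = 30 mm, which is cleaner than depth.

```bash
cat >> h.py <<'E'
def prof2(s=None,ymax=300,thr=150):
    s=s or ctrl.snapshot('scene'); C=cloud(s); g=s['image'].min(2)
    v,u=np.nonzero((g>thr)&(abs(C[...,2]-.027)<.012)); p=tobay(ray(s,np.c_[u,v],.03))
    k=(p[:,0]>-190)&(p[:,0]<-2)&(p[:,1]>-157)&(p[:,1]<ymax)&~((p[:,0]>-40)&(p[:,1]>152)&(p[:,1]<172)); p=p[k]
    m=np.zeros((400,520),np.uint8); ij=np.round(p).astype(int); m[ij[:,0]+200,ij[:,1]+170]=1
    m=cv2.dilate(m,np.ones((7,7))); n,l,st,_=cv2.connectedComponentsWithStats(m); i=1+st[1:,4].argmax()
    q=p[l[ij[:,0]+200,ij[:,1]+170]==i]
    c0,wh,_=cv2.minAreaRect(q.astype(np.float32)); c0=np.array(c0)
    bp=cv2.boxPoints(((c0[0],c0[1]),wh,_)); e=[bp[1]-bp[0],bp[2]-bp[1]]; d=max(e,key=np.linalg.norm); L=np.linalg.norm(d); d=d/L*np.sign(d[1])
    R=c0-d*L/2
    print('n',len(q),'L',round(L,1),'W',round(min(wh),1),'R',R.round(1),'com',(R+140*d).round(1),'L',(R+280*d).round(1),'tilt',round(np.degrees(np.arctan2(-d[0],d[1])),2))
E
python3 -c "
from h import *
s=dict(np.load('pics/scene.npz'));prof2(s);prof2(s,thr=170)
c=lambda x,y:(120+x/3.4-.4,170+y/3.4-.4)
print(tobay(ray(s,[c(258,172),c(245,192)],.03)).round(1),'fence',tobay(ray(s,[c(105,170),c(526,315)],.028)).round(1),'post',tobay(ray(s,[c(244,119)],.06)).round(1))"
```

```text
n 791 L 241.6 W 29.9 R [-23.5 -56.1] com [-50.8  81.3] L [-78.1 218.6] tilt 11.25
n 688 L 241.0 W 29.4 R [-23.4 -55.5] com [-51.   81.8] L [-78.5 219.1] tilt 11.35
[[-33.3 -56.1]
 [-13.4 -54.8]] fence [[   5.8 -157.6]
 [   7.2  162.4]] post [[-50.1 -72.6]]
```

```bash
python3 -c "
from h import *
s=dict(np.load('pics/scene.npz')); s['image']=cv2.imread('pics/scene1.png')[...,::-1]
g=s['image'].min(2); m=bright(s,(205,195,340,245),150); v,u=np.nonzero(m); p=tobay(ray(s,np.c_[u,v],.03))
k=(p[:,0]<-60)&(p[:,1]<300);r=cv2.minAreaRect(p[k].astype(np.float32)); print('scene1 profile',r)
# post top pixels
c=cv2.resize(g[196:228,180:210],None,fx=1,fy=1); print(c[2:16,6:20])
f=ray(s,[(149,225),(276,272)],.028); 
# fence inner-top edge: project bay x=0 line pixel profile
o,th=B['o'],float(B['th'])
T=np.linalg.inv(s['world_from_camera'])
for y in(-100,-40,40,100):
  row=[]
  for x in range(-8,14,2):
    w=o+np.array([np.cos(th),np.sin(th)])*x/1e3+np.array([-np.sin(th),np.cos(th)])*y/1e3
    K=np.array([[s['fx'],0,s['cx']],[0,s['fy'],s['cy']],[0,0,1.]])
    q,_=cv2.projectPoints(np.array([[*w,.028]]),cv2.Rodrigues(T[:3,:3])[0],T[:3,3],K,s['D']); q=q.ravel()
    row.append(int(cv2.getRectSubPix(g,(1,1),(float(q[0]),float(q[1])))[0,0]))
  print(y,row)
"
```

```text
scene1 profile ((-101.53782653808594, 110.03703308105469), (48.996742248535156, 279.0314025878906), 6.572179317474365)
[[131 129 128 127 133 126 129 126 132 133 132 128 133 128]
 [127 132 127 125 124 130 130 134 131 132 129 126 128 131]
 [131 134 127 127 130 125 135 130 128 130 126 125 127 128]
 [131 130 129 132 130 130 131 131 131 129 133 132 133 127]
 [124 132 131 127 130 133 134 132 129 128 127 130 128 129]
 [132 128 131 126 135 149 146 144 127 125 128 130 130 133]
 [132 129 128 142 152 156 151 155 119 115 132 132 133 135]
 [132 133 122 134 157 156 156 145 108 110 130 131 131 126]
 [136 134 112 102 131 141 132 117  91  96 121 129 133 129]
 [129 126 124 103 110 110 106  99  85  86 120 132 133 134]
 [128 126 115  95  95 103  98  95  84  87 121 136 131 129]
 [129 131 135 113  96  97 102  92  88  82 117 131 133 130]
 [130 129 131 111  93 103  92  93  89  76 113 131 131 127]
 [128 125 128 114  97  99  96  96  89  77  98 124 132 127]]
-100 [127, 126, 126, 126, 118, 133, 160, 178, 166, 121, 114]
-40 [130, 131, 130, 127, 129, 141, 173, 191, 166, 132, 115]
40 [127, 123, 127, 126, 122, 136, 163, 182, 154, 108, 111]
100 [125, 129, 129, 126, 120, 134, 167, 188, 145, 118, 117]
```

>>> step_arm --dp '[[0, 6, 0], [0, 6, 0], [0, 6, 0], [0, 6, 0], [0, 6, 0], [0, 6, 0], [0, 6, 0], [0, 0, 0]]' --twist '[[0, 0, 0], [0, 0, 0], [0, 0, 0], [0, 0, 0], [0, 0, 0], [0, 0, 0], [0, 0, 0], [0, 0, 0]]' --grip '[0, 0, 0, 0, 0, 0, 0, 0]'

```text
t: 7.6
tcp_pos: [0.5862, 0.1311, 0.0094]
orientation: [0.0, 0.991, 0.135, 0.0]
wrist_force: [0.0, -1.1, -0.9]
grip_width: -0.0
gripper_force: 0.0
```

```bash
python3 -c "
from h import *
s=snap('scene');prof2(s);tool()"
```

```text
n 765 L 237.6 W 30.1 R [-18.2 -96.1] com [-43.8  41.5] L [-69.4 179.1] tilt 10.54
tool bay [[-66.9 191. ]] z 9.4 head 11.6 F [-0.3  0.2  0.4] t 7.65
```

>>> step_arm --dp '[[0, 6, 0], [0, 6, 0], [0, 6, 0], [0, 6, 0], [0, 6, 0], [0, 6, 0], [0, 0, 0]]' --twist '[[0, 0, 0.5], [0, 0, 0.5], [0, 0, 0.5], [0, 0, 0.5], [0, 0, 0.5], [0, 0, 0.5], [0, 0, 0]]' --grip '[0, 0, 0, 0, 0, 0, 0]'

```text
t: 8.35
tcp_pos: [0.595, 0.0962, 0.0093]
orientation: [0.0, 0.994, 0.109, 0.0]
wrist_force: [0.5, -0.5, -1.0]
grip_width: -0.0002
gripper_force: 0.0
```

```bash
python3 -c "
from h import *
s=snap('scene');prof2(s);tool()"
```

```text
n 762 L 240.9 W 30.1 R [ -15.5 -133.2] com [-39.5   4.8] L [-63.5 142.7] tilt 9.88
tool bay [[-60.6 155.5]] z 9.3 head 8.6 F [0.  0.5 0.4] t 8.4
```

>>> step_arm --dp '[[0, -15, 0], [0, 0, -40], [0, 0, -40], [-15.7, 37.4, 0], [-15.7, 37.4, 0], [-15.7, 37.4, 0], [-15.7, 37.4, 0], [0, 0, 0], [0, 0, 0]]' --twist '[[0, 0, 0], [0, 0, 0], [0, 0, -1], [0, 0, 0], [0, 0, 0], [0, 0, 0], [0, 0, 0], [0, 0, 0], [0, 0, 0]]' --grip '[0, 0, 0, 85, 85, 85, 85, 85, 85]'

```text
t: 9.3
tcp_pos: [0.5653, -0.0482, 0.0893]
orientation: [-0.0, 0.993, 0.117, -0.0]
wrist_force: [0.5, 0.1, 0.6]
grip_width: 0.0844
gripper_force: 0.0
```

```bash
python3 -c "
from h import *
s=snap('scene');prof2(s);tool();print(ctrl.observe()['grip_width'])"
```

```text
n 912 L 278.3 W 30.2 R [ -15.5 -133.2] com [-39.5   4.8] L [-63.5 142.7] tilt 9.88
tool bay [[-99.8  13.8]] z 89.3 head 9.6 F [-0.2  0.1  0.1] t 9.35
0.08519750518241972
```

>>> step_arm --dp '[[0, 0, 45], [0, 0, 44], [0, 0, 0], [10, 0, 0], [8, 0, 0], [5, 0, 0], [3, 0, 0], [0, 0, 0]]' --twist '[[0, 0, 0], [0, 0, 0], [0, 0, 0], [0, 0, 0], [0, 0, 0], [0, 0, 0], [0, 0, 0], [0, 0, 0]]' --grip '[85, 85, 85, 85, 85, 85, 85, 85]'

```text
t: 10.15
tcp_pos: [0.592, -0.0421, 0.0014]
orientation: [0.0, 0.993, 0.118, 0.001]
wrist_force: [-0.1, 0.9, 0.3]
grip_width: 0.085
gripper_force: 0.0
```

>>> step_arm --dp '[[3, 0, 0], [3, 0, 0], [3, 0, 0], [3, 0, 0], [3, 0, 0], [3, 0, 0], [3, 0, 0], [3, 0, 0], [0, 0, 0]]' --twist '[[0, 0, 1], [0, 0, 1], [0, 0, 1], [0, 0, 1], [0, 0, 1], [0, 0, 1], [0, 0, 1], [0, 0, 1], [0, 0, 0]]' --grip '[85, 85, 85, 85, 85, 85, 85, 85, 85]'

```text
t: 11.05
tcp_pos: [0.6154, -0.038, 0.0003]
orientation: [0.0, 0.999, 0.048, 0.001]
wrist_force: [0.4, -0.3, -0.6]
grip_width: 0.0848
gripper_force: 0.0
```

```bash
python3 -c "
from h import *
s=snap('scene');prof2(s);tool()
cv2.imwrite('pics/s5.png',cv2.resize(cv2.cvtColor(s['image'][170:300,120:350],4),None,fx=3.4,fy=3.4,interpolation=2))"
```

```text
n 799 L 278.8 W 30.1 R [ -13.9 -136.5] com [-18.9   3.4] L [-23.9 143.3] tilt 2.04
tool bay [[-49.6  19.8]] z 0.4 head 1.6 F [ 0.1 -0.5 -0.3] t 11.1
```

View pics/s5.png

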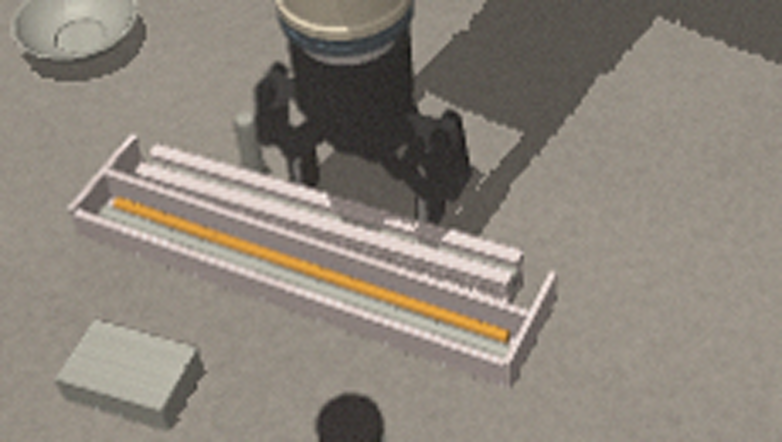

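The crop shows the profile behind the post and between both stops: right end at (140,160), left end at (515,270). About 2° of tilt and a few mm remain.

>>> step_arm --dp '[[1.5, 0, 0], [1.5, 0, 0], [1.5, 0, 0], [1.5, 0, 0], [0, 0, 0]]' --twist '[[0, 0, 0.8], [0, 0, 0.8], [0, 0, 0], [0, 0, 0], [0, 0, 0]]' --grip '[85, 85, 85, 85, 85]'

```text
t: 11.6
tcp_pos: [0.6208, -0.0376, 0.0003]
orientation: [0.0, 0.999, 0.034, 0.0]
wrist_force: [-0.4, -0.5, 0.7]
grip_width: 0.0851
gripper_force: 0.4
```

```bash
python3 -c "
from h import *
s=snap('scene');prof2(s);tool()"
```

```text
n 730 L 278.0 W 27.3 R [ -15.4 -136.5] com [-15.9   3.5] L [-16.3 143.5] tilt 0.17
tool bay [[-44.   19.9]] z 0.3 head -0.0 F [-0.4  0.3  0.3] t 11.65
```

>>> step_arm --dp '[[1, 0, 0], [1, 0, 0], [0, 0, 0]]' --twist '[[0, 0, 0], [0, 0, 0], [0, 0, 0]]' --grip '[85, 85, 85]'

```text
t: 11.95
tcp_pos: [0.6224, -0.0375, 0.0002]
orientation: [-0.0, 0.999, 0.034, -0.0]
wrist_force: [-2.1, 0.5, 1.0]
grip_width: 0.0851
gripper_force: 1.1
```

```bash
python3 -c "
from h import *
s=snap('scene');prof2(s);tool()"
```

```text
n 672 L 277.3 W 25.9 R [ -14.9 -136.6] com [-15.    3.4] L [-15.  143.4] tilt 0.02
tool bay [[-42.4  19.9]] z 0.3 head -0.0 F [-2.7  0.1  0.9] t 12.0
```

>>> step_arm --dp '[[1, 0, 0], [1, 0, 0], [0, 0, 0]]' --twist '[[0, 0, 0], [0, 0, 0], [0, 0, 0]]' --grip '[85, 85, 85]'

```text
t: 12.3
tcp_pos: [0.6243, -0.0374, 0.0002]
orientation: [0.0, 0.999, 0.034, -0.0]
wrist_force: [-3.3, -0.8, 2.5]
grip_width: 0.0849
gripper_force: 1.7
```

```bash
python3 -c "
from h import *
s=snap('scene');prof2(s);tool(); print(ctrl.observe()['moment'].round(2))"
```

```text
n 603 L 278.5 W 24.0 R [ -14.  -136.9] com [-14.1   3.1] L [-14.2 143.1] tilt 0.06
tool bay [[-40.5  19.9]] z 0.2 head 0.0 F [-3.4 -1.1  1.8] t 12.35
[-0.    0.55  0.13]
```

>>> step_arm --dp '[[1, 0, 0], [1, 0, 0], [0, 0, 0]]' --twist '[[0, 0, 0], [0, 0, 0], [0, 0, 0]]' --grip '[85, 85, 85]'

```text
t: 12.65
tcp_pos: [0.6243, -0.0374, 0.0002]
orientation: [-0.0, 0.999, 0.034, -0.002]
wrist_force: [-10.2, -1.1, 8.2]
grip_width: 0.0851
gripper_force: 5.4
```

```bash
python3 -c "
from h import *
s=snap('scene');prof2(s);tool()
cv2.imwrite('pics/s6.png',cv2.resize(cv2.cvtColor(s['image'][190:280,130:290],4),None,fx=5,fy=5,interpolation=2))"
```

```text
n 600 L 277.6 W 24.0 R [ -14.  -136.9] com [-14.1   3.1] L [-14.2 143.1] tilt 0.06
tool bay [[-40.5  20. ]] z 0.2 head 0.0 F [-10.6  -1.1   8.8] t 12.7
```

View pics/s6.png

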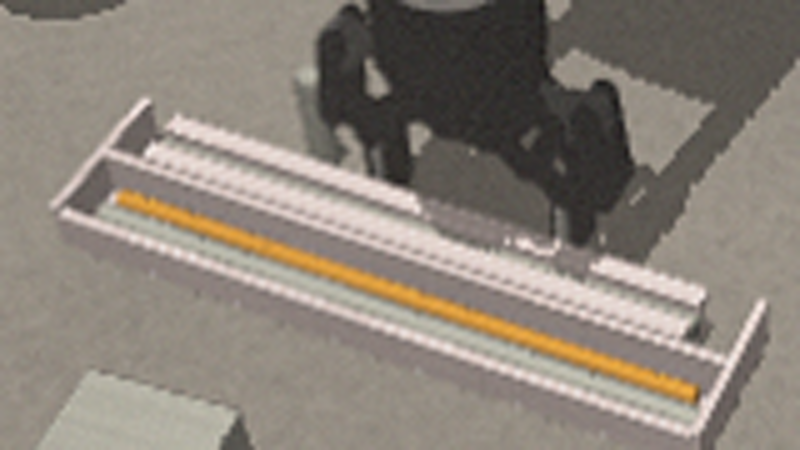

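The profile lies flush along the fence from (150,140) to (700,315). The tool has stopped and the force has risen to 10 N, so it's seated. I'll back off and check.

>>> step_arm --dp '[[-2, 0, 0], [-4, 0, 0], [-15, 0, 0], [-25, 0, 0], [0, 0, -40], [0, 0, -40], [-40, 0, -10], [-45, 0, 0], [-45, 0, 0], [0, 0, 0]]' --twist '[[0, 0, 0], [0, 0, 0], [0, 0, 0], [0, 0, 0], [0, 0, 0], [0, 0, 0], [0, 0, 0], [0, 0, 0], [0, 0, 0], [0, 0, 0]]' --grip '[85, 85, 85, 85, 85, 85, 85, 85, 85, 85]'

```text
t: 13.7
tcp_pos: [0.4443, -0.049, 0.0896]
orientation: [-0.0, 0.999, 0.034, -0.003]
wrist_force: [0.4, 0.2, -0.2]
grip_width: 0.0851
gripper_force: 0.0
```

```bash
python3 -c "
from h import *
s=snap('scene');prof2(s);tool()
t=snap('top')
a=cv2.resize(s['image'][190:280,130:290],None,fx=3.3,fy=3.3,interpolation=2);b=cv2.resize(t['image'][130:210,235:405],(528,248),interpolation=2)
cv2.imwrite('pics/f.png',cv2.cvtColor(np.vstack([a,b]),4))"
```

```text
n 721 L 277.6 W 24.1 R [ -14.  -136.9] com [-14.1   3.1] L [-14.3 143.1] tilt 0.07
tool bay [[-216.8   20.2]] z 90.4 head -0.0 F [ 1.9 -0.2 -0.1] t 13.75
```

View pics/f.png

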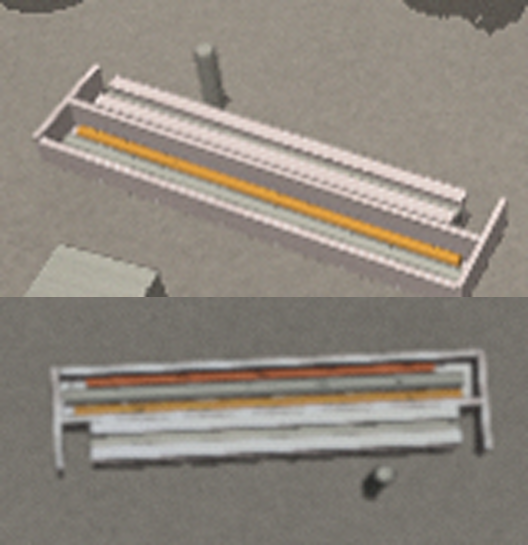

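Both views show the profile flush against the fence, behind the post and clear of both stops, with the robot well away. I'm handing the job in.

```bash
python3 -c "
from plant import ctrl
print(ctrl.finish_job())"
```

```text
the job is handed in; nothing more can be done
None
```

The profile is in the front bay, flat against the fence, behind the post and between the two end stops, pushed along the shelf all the way; the job was handed in at about 14 s.

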